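# Clear the mug off the brush keeper and crack its sealed lid

## Task

The airtight brush keeper has to be vented: first take the mug off its lid and hang it by its handle on the hook of the stand, letting go of it, while the lid is still shut. Then pull the keeper's lid up until the sticky seal gives way and finish still holding it only slightly open, steady, with a gap of about 25 mm at the front edge, never letting it spring up beyond 60 mm. Leave the tape roll, the paint tin and the sanding block where they are, and do not drop the mug.

Things in the scene. Friction and masses are not known exactly. Their poses are not given: they have to be found in the camera images.
- keeper: Grey plastic box (the airtight brush keeper), 170 (x) x 240 (y) x 90 mm high, fixed to the bench. Origin at the centre of its underside; its x axis points from the front (handle side, facing the robot) to the hinge side. A flat blue lid 12 mm thick covers it (lid's top face 102 mm above the bench when shut).
- lid (a joint): Angle of the keeper's blue lid (rad): 0 shut, growing as the front edge rises; hinged along y at the far side. Front gap = 172 mm x sin(angle): 25 mm is 0.146. The seal needs a pull of roughly 8 to 14 N at the handle to start, fades quickly, pushes up a little from 7 mm and is free at 11 mm; then only the weight is left (2 N at the handle). Let go, the lid sinks back to a gap of about 9 mm.
- lid_hinge (a point): Point on the lid's hinge axis (the axis runs along the keeper's y), at the middle of its length, 90 mm above the bench.
- lid_handle (a point): Centre of the lid's handle: a round steel bar, 14 mm in diameter, 104 mm long along the keeper's y, on two legs of 10 mm diameter 90 mm apart. With the lid shut it is 136 mm above the bench, 27 mm of free space below the bar, 140 mm from the hinge axis and 46 mm above it. Moves with the lid.
- stand: Hook stand, fixed: dark round wooden foot of 120 mm diameter, thin dark post (14 mm diameter) and one hook. Origin at the centre of the foot's underside; the hook arm points along the stand's -x, roughly towards the robot.
- hook_mid (a point): Point on the axis of the level hook arm (8 mm diameter round bar, 240 mm above the bench), 50 mm from the post's axis. Axes as the stand's: -x towards the tip, z up.
- hook_tip (a point): Centre of the upturned end of the hook, 95 mm from the post's axis and 16 mm above the arm's axis (its top is 20 mm above the arm's axis).
- mug: White enamel mug with an orange handle, upright on the keeper's lid. Outside diameter 62 mm, height 85 mm, wall 3 mm, about 160 g. Origin at the centre of its underside; the handle is on its +y side, z is up to the mouth. Once let go on the hook it tips over and swings for a few seconds, its axis ending about 1 rad from upright.
- mug_center (a point): Centre of the mug, on its axis, 42.5 mm above its underside.
- mug_loop (a point): Centre of the opening in the mug's handle, 46 mm from the mug's axis along its +y, 45 mm above its underside. The loop lies in the mug's y-z plane; the opening is 30 mm wide (y) and 42 mm high (z), the handle bar 8 mm thick, its top bar centred 70 mm above the underside.
- tape_center (a point): Centre of a green roll of tape lying flat, 80 mm across, 25 mm high. Bystander.
- tin_center (a point): Point half-way up a closed yellow paint tin, 86 mm across, 95 mm high. Bystander.
- block_center (a point): Centre of a wooden sanding block with a red top, 100 x 55 x 37 mm. Bystander.
Things that resemble listed ones, but are neither listed nor needed, are in the scene too. Leave any black or blue look-alike of the mug alone.

How it is judged (in metres and radians):
On the way, in this order (a step that is already met when the one before it is completed fails the run):
1. the mug hangs by its handle on the hook, let go, the lid still shut (contact force between mug and stand above 0.5 N and contact force between mug and keeper below 0.1 N and contact force between mug and the arm below 0.1 N and contact force between mug and the fingers below 0.1 N and height (world z) of mug_center above 0.13 m and z of mug_loop in the frame of hook_mid between -0.032 and 0.008 m and y of mug_loop in the frame of hook_mid between -0.025 and 0.025 m and x of mug_loop in the frame of hook_mid between -0.045 and 0.05 m and value of joint lid below 0.03 rad), for 0.3 s.
2. the lid has broken free of its seal (value of joint lid above 0.07 rad and contact force between the fingers and keeper above 0.5 N), for 0.1 s.
At the end, for the whole second after the job is handed in: The mug hangs, hardly swinging (under 0.2 m/s), by its handle from the hook alone (loop centre within 25 mm sideways of the arm, at most 32 mm below it, between post and tip). The gripper holds the lid open by 15 to 38 mm at its front edge (0.088 to 0.225 rad), still (under 0.05 rad/s) (contact force between mug and stand above 0.5 N and contact force between mug and keeper below 0.1 N and contact force between mug and the arm below 0.1 N and contact force between mug and the fingers below 0.1 N and height (world z) of mug_center above 0.13 m and z of mug_loop in the frame of hook_mid between -0.032 and 0.008 m and y of mug_loop in the frame of hook_mid between -0.025 and 0.025 m and x of mug_loop in the frame of hook_mid between -0.045 and 0.05 m and linear speed of mug below 0.2 m/s and value of joint lid between 0.088 and 0.225 rad and velocity of joint lid between -0.05 and 0.05 rad/s and contact force between the fingers and keeper above 0.5 N); the arm keeps its last pose, push and grip.
It fails at once if the lid is opened beyond a gap of 60 mm (value of joint lid above 0.36 rad).
It fails at once if the mug is dropped to the bench (height (world z) of mug_center below 0.1 m).
It fails at once if the lid is lifted with the mug still on it (value of joint lid above 0.05 rad and contact force between mug and keeper above 0.3 N).
It fails at once if the tape roll, paint tin or sanding block is moved by more than 30 mm (distance of any of tape_center, tin_center, block_center from where it was at the start of the episode above 0.03 m).
It also fails if it takes over 64 s, if anything falls off the work surface, if the arm or the gripper's body presses on something with over 40 N, if the wrist force passes 120 N, or if a joint passes its speed limit or range.

## Robot

A 6-joint arm with a two-finger parallel gripper is mounted at the origin on the work surface. World frame = base frame: x ahead of the robot, y to its left, z up, the work surface at z = 0. Lengths are in mm, angles in rad, forces in N, time in s.
With the tool pointing down it reaches from about 350 to 775 mm from the base axis. Payload 7.3 kg.
Tool frame: the origin (TCP) lies at the very end of the fingers, on their centre line; the grasp point (between the pads) lies 19 mm behind it; z points along the fingers, y is the direction in which the jaws open and shut (so a half turn about z gives the same grasp; the last joint's range is limited). The gripper opens to 92 mm and grips with 3 to 60 N. Pads are 19 mm wide; open, the fingers measure 130 mm over their backs; the gripper's body (75 mm by 190 mm) begins 47 mm behind the grasp point.
Start: joints at [1.127, 0.342, 1.524, -0, 1.275, -0.146], TCP at [154.029, 501.916, 226.741] pointing down, gripper open.
Joint ranges: [-2.53, 2.53], [-0.77, 2.02], [0.04, 2.7], [-1, 4.14], [0.28, 2.66], [-3.11, 3.11]. Speed limits (rad/s): [2.57, 2.57, 3.14, 3.14, 3.14, 3.14].

## Interface

Orientations are given as a 3x3 rotation matrix whose columns are the frame's x, y, z axes.
In Python, from bench import arm, viewer gives the robot as it stands. The module is installed in compiled form; this text tells all that it offers.
- The arm moves only by the tool send_rows, never from a script. Its argument "rows" is a list that holds one entry, the list of rows, each a list of 4 numbers: the shift along the tool's x, y, z each as a share of 400 mm, from -1 to 1, then the turn about the tool's z as a share of 1.5 rad, from -1 to 1. A call has 1 to 8 rows; each row is the pose to reach, as a shift and turn from the pose commanded when the call began, along the tool's axes at that moment; what a row does not reach only later rows make up. A row lasts 1/8 s, in which the tool goes at most 62.5 mm and 10.7 degrees, less where a joint would pass 70% of its speed; a pose out of reach is approached as far as the arm can. A call with a number of a shift or a turn outside -1 to 1 is refused whole. A call with a gripper value outside its range is refused whole. "hand" is the closure, from -1 (fully open) to 1 (shut), so that 0 is half open, set as the call begins (left out, the last holds). The fingers move at their own pace and stop on an object; the grip force is fixed at half the most. Time passes only in rows, so rows that repeat a pose let the fingers close. It gives the time, the measured TCP pose, the force and the opening at its end, in the units of the state.
- arm.state(): the state, without advancing time (a new reading comes with each control period).
- viewer.read_camera(name): name is "scene" or "top" or "wrist"; returns (picture, depth): 400x640x3 uint8, blue, green, red; 400x640 float32, mm along the optical axis (not along the pixel's ray), 0 where there is no reading.
- viewer.camera_params(name): a dict with "fx", "fy", "cx", "cy" (pixels), "extrinsics" (4x4, takes a point from camera to world coordinates). Camera axes: x right, y up, looking along -z (the intrinsics and any distortion apply to the point x, -y, -z); pixel columns grow to the right and rows downward; lengths in mm; the calibration is good to about 2 mm. A picture is of the moment at which its call begins: read the wrist's pose just before it. camera_params takes no time and is no camera call; for the wrist camera it gives the pose at the moment of the call.
- arm.close_job(): hands the job in, once; it reports no verdict.
The state is a dict: "t": time; "qpos": joint angles; "qvel": joint speeds; "joint_torque": joint torques, N m; "tool_pos": TCP position; "eef_rot": TCP orientation; "ft_force": force on the tool from outside, world axes, zero at the start; "ft_torque": the same for the moment, N m; "finger_gap": finger opening in mm.
Only numpy, scipy, OpenCV 4.12 (cv2) and the standard library are available. Lean on these libraries where they do the work, as an engineer would, in place of code of your own. Each camera call takes 0.05 s, during which the arm holds its last target. There are 200 camera calls.

## Working session

There is one attempt and no reset: what is moved stays moved. The work goes in short steps, Python scripts to look and compute and a tool call to move; the robot and the scene stay as the last step left them, time stands still between calls to the robot, and variables do not carry over. Pictures are saved under pics/ and viewed, on a budget of 10 in all, crops included, one or two more only if the job needs it, and the job is handed in when it is done.

Besides the shell and the picture viewer there is one more tool, called after "Request:" as name(argument=value, ...) on one line, values as JSON. send_rows: Moves the arm, as the interface text tells. Its arguments: {"type":"object","properties":{"rows":{"type":"array"},"hand":{"type":"number"}},"required":["rows"]}

```bash
mkdir -p pics
cat > h.py <<'E'
import numpy as np, cv2
from bench import arm, viewer
np.set_printoptions(precision=1,suppress=True)
def grab(n):
    p=viewer.camera_params(n); im,d=viewer.read_camera(n)
    np.savez(f'{n}.npz',im=im,d=d,E=p['extrinsics'],K=[p['fx'],p['fy'],p['cx'],p['cy']]); return im,d
def load(n):
    z=np.load(f'{n}.npz'); return z['im'],z['d'],z['E'],z['K']
def world(n):
    im,d,E,K=load(n); v,u=np.mgrid[:400,:640]
    P=np.stack([(u-K[2])/K[0]*d,-(v-K[3])/K[1]*d,-d,np.ones_like(d)],-1)
    return (P@np.array(E).T)[...,:3]
E
python3 - <<'E'
from h import *
for n in('scene','top'):
    im,d=grab(n); cv2.imwrite(f'pics/{n}1.png',im); p=viewer.camera_params(n); print({k:p[k] for k in p})
s=arm.state(); print(s)
E
```

```text
{'fx': 441.1383115837458, 'fy': 441.1383115837458, 'cx': 321.5705436820876, 'cy': 201.73369315271677, 'extrinsics': array([[   0.2,   -0.8,    0.6, 1309.8],
       [   1. ,    0.2,   -0.1, -258.4],
       [   0. ,    0.6,    0.8, 1175.4],
       [   0. ,    0. ,    0. ,    1. ]])}
{'fx': 481.3105703182409, 'fy': 481.3105703182409, 'cx': 319.624142067825, 'cy': 207.95318357772325, 'extrinsics': array([[  -0. ,    1. ,   -0.2,  342.8],
       [  -1. ,   -0. ,    0. ,  -68.4],
       [   0. ,    0.2,    1. , 1579.4],
       [   0. ,    0. ,    0. ,    1. ]])}
{'t': 0.1, 'qpos': array([ 1.1,  0.3,  1.5,  0. ,  1.3, -0.1]), 'qvel': array([ 0., -0., -0.,  0.,  0.,  0.]), 'joint_torque': array([  0. , -43.2, -24.5,   0.1,   0.1,  -0. ]), 'tool_pos': array([153.9, 501.6, 226.1]), 'eef_rot': array([[-1. ,  0.3, -0. ],
       [ 0.3,  1. , -0. ],
       [ 0. , -0. , -1. ]]), 'ft_force': array([-0.3,  0.2,  0.7]), 'ft_torque': array([-0.,  0.,  0.]), 'finger_gap': 91.62273651878596}
```

View pics/scene1.png

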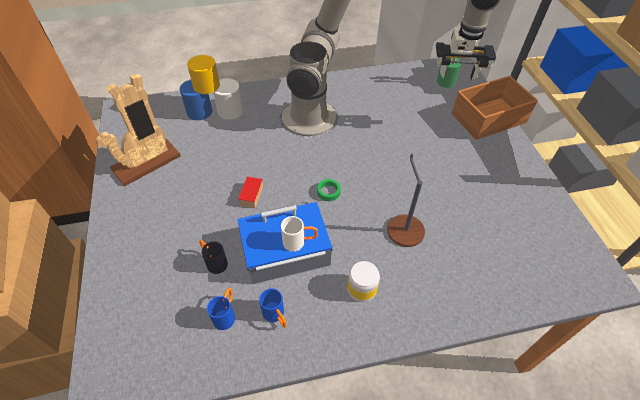

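View pics/top1.png

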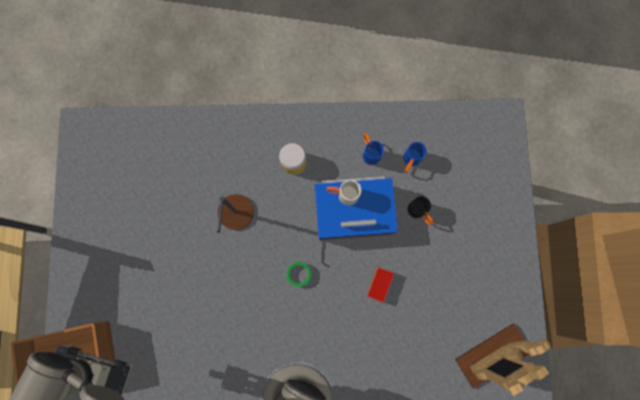

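The white mug with the orange handle stands on the blue lid: scene (292,233), top (348,192). The black mug (scene 214,257) and the two blue mugs (221,312 and 271,304) are look-alikes on the bench. Next I measure the positions and confirm the mug in one crop.

Run:
```python
from h import *
for n in('top','scene'):
    im,d,E,K=load(n); W=world(n); hsv=cv2.cvtColor(im,cv2.COLOR_BGR2HSV); H,S,V=[hsv[...,i].astype(int) for i in range(3)]
    ok=d>0
    x,y,z=[W[...,i] for i in range(3)]
    blue=ok&(H>100)&(H<125)&(S>120)&(abs(z-102)<10)
    p=W[blue]; 
    c,sz,a=cv2.minAreaRect(p[:,:2].astype(np.float32)); print(n,'lid rect',c,sz,a,'z',np.median(p[:,2]))
    lx,ly=c
    near=ok&(abs(x-lx)<140)&(abs(y-ly)<130)
    rim=near&(z>172)&(z<200)
    p=W[rim]; print('mug top',len(p),p.mean(0),p.min(0),p.max(0)); 
    if len(p)>5: print(cv2.minEnclosingCircle(p[:,:2].astype(np.float32)))
    org=near&(H<18)&(S>130)&(z>110)&(z<195); p=W[org]; print('orange',len(p),p.mean(0),p.min(0),p.max(0))
    hb=near&(z>125)&(z<155)&(S<60)&(V>100)&(x<lx); p=W[hb]; print('bar',len(p),p.mean(0),p.min(0),p.max(0))
    ft=ok&(z>5)&(z<60)&(H<15)&(S>60)&(y>ly+100)&(y<ly+420)&(x>lx-150)&(x<lx+150); p=W[ft]; print('foot?',len(p),np.median(p,0) if len(p) else 0,cv2.minAreaRect(p[:,:2].astype(np.float32)) if len(p)>3 else 0)
    po=ok&(z>90)&(z<420)&(y>ly+140)&(y<ly+420)&(x>lx-200)&(x<lx+150); p=W[po]
    print('post',len(p))
    for lo in range(90,420,15):
        q=p[(p[:,2]>=lo)&(p[:,2]<lo+15)]
        if len(q): print(lo,len(q),q.mean(0),q.min(0),q.max(0))
im,*_=load('scene'); cv2.imwrite('pics/crop1.png',cv2.resize(im[140:280,220:440],None,fx=3.6,fy=3.6,interpolation=cv2.INTER_CUBIC))
```

```text
top lid rect (634.4031982421875, -234.83438110351562) (262.4614562988281, 333.4801330566406) 2.9596784114837646 z 102.386587293204
mug top 122 [ 627.2 -164.9  182.5] [ 596.1 -202.1  172.2] [ 656.3 -110.9  194.8]
((629.6488647460938, -156.18589782714844), 46.04788589477539)
orange 27 [ 634.6 -122.2  155.5] [ 630.2 -137.3  119.1] [ 638.1 -108.   180.1]
bar 167 [ 548.3 -189.1  142.2] [ 526.4 -245.1  126.2] [ 629.1 -141.4  154.1]
foot? 389 [596.3 165.7  14.5] ((596.5863647460938, 160.7857666015625), (48.59386444091797, 111.6614990234375), 89.78777313232422)
post 813
90 710 [676.5 -37.6  98.6] [496.4 -94.8  90. ] [784.4  43.  105. ]
105 103 [585.  -82.7 106.7] [495.9 -94.4 105. ] [742.   10.9 113.9]
scene lid rect (271.3870544433594, -258.2709045410156) (855.1932373046875, 264.4571533203125) 11.087759971618652 z 101.38366453230446<stdin>:12: RuntimeWarning: Mean of empty slice.
  ret = um.true_divide(
Traceback (most recent call last):
ValueError: zero-size array to reduction operation minimum which has no identity
```

```bash
cat >> h.py <<'E'
def ray(n,u,v,z):
    _,_,E,K=load(n); r=np.array(E)[:3,:3]@np.array([(u-K[2])/K[0],-(v-K[3])/K[1],-1]); o=np.array(E)[:3,3]
    return o+r*(z-o[2])/r[2]
E
python3 - <<'E'
from h import *
for n,(u0,u1,v0,v1) in (('top',(310,402,172,244)),('scene',(235,335,200,275))):
    im,d,E,K=load(n); W=world(n); hsv=cv2.cvtColor(im,cv2.COLOR_BGR2HSV); H,S,V=[hsv[...,i].astype(int) for i in range(3)]
    box=np.zeros_like(d,bool); box[v0:v1,u0:u1]=1; ok=(d>0)&box
    z=W[...,2]
    blue=ok&(H>100)&(H<125)&(S>120)&(abs(z-102)<7); p=W[blue]
    print(n,'lid',cv2.minAreaRect(p[:,:2].astype(np.float32)),np.median(p[:,2]))
    org=ok&(H<18)&(S>120)&(z>115); p=W[org]; print('orange',len(p),p.mean(0),p.min(0),p.max(0))
    p=W[ok&(z>176)&(z<195)&(S<80)]; print('mugtop',len(p),cv2.minEnclosingCircle(p[:,:2].astype(np.float32)) if len(p) else 0)
    p=W[ok&(z>130)&(z<146)&(S<80)]; print('bar',len(p),cv2.minAreaRect(p[:,:2].astype(np.float32)) if len(p) else 0)
a,*_=load('scene'); b,*_=load('top')
A=cv2.resize(a[145:275,230:430],None,fx=4,fy=4,interpolation=cv2.INTER_CUBIC)
B=cv2.resize(b[172:244,205:405],None,fx=4,fy=4,interpolation=cv2.INTER_CUBIC)
cv2.imwrite('pics/crop1.png',np.vstack([A,B])[:600+208]); cv2.imwrite('pics/cropA.png',A);cv2.imwrite('pics/cropB.png',B)
E
```

```text
top lid ((586.4805908203125, -193.77481079101562), (171.1676483154297, 246.41302490234375), 3.032712459564209) 102.38784266134735
orange 33 [ 635.  -122.7  152.7] [ 630.2 -139.8  119.1] [ 638.5 -108.   180.1]
mugtop 87 ((626.2767944335938, -172.3079376220703), 31.104434967041016)
bar 156 ((591.7628173828125, -192.25271606445312), (128.7253875732422, 103.27104187011719), 3.8359625339508057)
scene lid ((590.6637573242188, -195.61294555664062), (176.78134155273438, 246.67254638671875), 3.5323901176452637) 101.39564679585317
orange 63 [ 639.7 -123.6  149.6] [ 633.3 -143.2  120.4] [ 645.4 -109.2  176.7]
mugtop 151 ((632.2199096679688, -167.8719940185547), 37.21296691894531)
bar 294 ((595.5933227539062, -195.9278106689453), (131.5168914794922, 102.38182830810547), 2.69844388961792)
```

View pics/cropA.png

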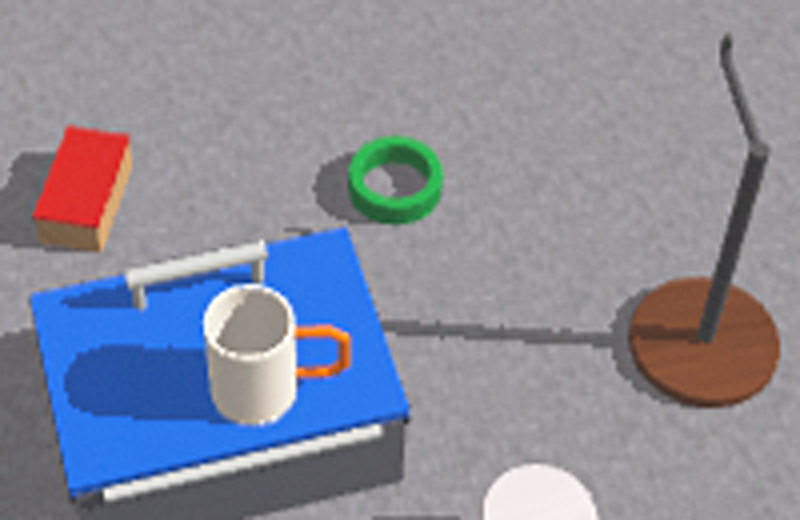

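View pics/cropB.png

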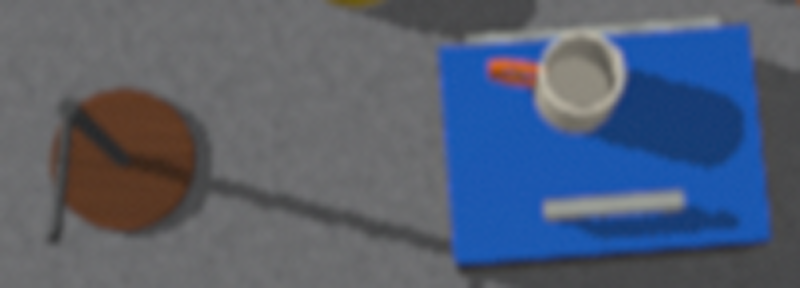

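White mug confirmed: on the lid, with the orange handle at crop A (322,352). Hook tip: crop A (727,40), crop B (54,238). Post/arm corner: A (757,148), B (70,104). Foot centre: A (705,340), B (125,160).

Run:
```python
from h import *
for n,lst in {'scene':[(411.8,155,258),(419.2,182,243),(406.3,229.5,16),(411.4,160,240)],'top':[(218.5,231.5,258),(222.5,198.5,243),(236.2,212,16)]}.items():
    for u,v,z in lst: print(n,u,v,z,ray(n,u,v,z))
# mug mouth centre & handle outer end & bar ends
print('mouth A',ray('scene',230+249.5/4,145+324/4,187),'mouth B',ray('top',205+580/4,172+81/4,187))
print('handle top out A',ray('scene',230+345/4,145+330/4,102+74),'B',ray('top',205+492/4,172+69/4,176))
print('bar A',ray('scene',230+128/4,145+276/4,143),ray('scene',230+265/4,145+247/4,143))
print('bar B',ray('top',205+545/4,172+210/4,143),ray('top',205+684/4,172+200/4,143))
n='top'
W=world(n);z=W[...,2];im,d,*_=load(n)
box=np.zeros_like(d,bool); box[172:244,310:402]=1
p=W[box&(z>134)&(z<146)&(W[...,0]<570)]; print(len(p),cv2.minAreaRect(p[:,:2].astype(np.float32)))
W=world('scene');box=np.zeros_like(d,bool); box[145:235,395:430]=1
p=W[box&(W[...,2]>60)]; print(len(p)); 
for q in p[::max(1,len(p)//25)]: print(q)
```

```text
scene 411.8 155 258 [510.8 200.1 258. ]
scene 419.2 182 243 [599.9 192.4 243. ]
scene 406.3 229.5 16 [605.5 192.4  16. ]
scene 411.4 160 240 [513.8 201.1 240. ]
top 218.5 231.5 258 [501.9 199.7 258. ]
top 222.5 198.5 243 [597.1 192.4 243. ]
top 236.2 212 16 [594.2 191.4  16. ]
mouth A [ 633.1 -173.3  187. ] mouth B [ 617.9 -172.   187. ]
handle top out A [ 644.3 -109.4  176. ] B [ 630.7 -107.7  176. ]
bar A [ 543.3 -247.6  143. ] [ 538.2 -146.2  143. ]
bar B [ 528.4 -145.5  143. ] [ 533.5 -250.5  143. ]
136 ((534.342041015625, -196.1229705810547), (13.787989616394043, 103.26930236816406), 3.5307979583740234)
307
[1309.8 -258.4 1175.4]
[508.8 200.3 247.5]
[519.9 197.1 243. ]
[532.  198.9 242.8]
[547.6 196.1 243.3]
[561.5 194.4 241.8]
[574.5 198.4 242.6]
[589.5 195.7 243.1]
[600.1 194.8 242.6]
[607.9 194.7 243.1]
[600.6 186.5 223.5]
[604.5 189.  218.7]
[606.1 193.  210.7]
[605.6 192.  201.2]
[1309.8 -258.4 1175.4]
[600.5 187.1 173.2]
[601.  188.7 164. ]
[609.3 191.8 164.1]
[600.9 186.9 140.2]
[604.4 189.9 134.1]
[605.2 198.  123. ]
[600.9 187.  105.2]
[606.1 189.  101.4]
[599.8 185.7  78.3]
[608.  189.4  77.8]
[1309.8 -258.4 1175.4]
```

```bash
cat >> h.py <<'E'
def plan(t,jyaw=None,**k):
    "shares for a move to TCP t with jaw (tool y) axis yaw jyaw (mod pi)"
    s=arm.state(); R=s['eef_rot']; d=R.T@(np.array(t)-s['tool_pos'])
    cur=np.arctan2(R[1,1],R[0,1]); dy=0
    if jyaw is not None: dy=-((jyaw-cur+np.pi/2)%np.pi-np.pi/2)
    print('at',s['tool_pos'],'jaw yaw %.3f'%cur,'t %.2f gap %.1f'%(s['t'],s['finger_gap']),'F',s['ft_force'],'q6 %.2f'%s['qpos'][5])
    print('  mm',d,'turn %.3f'%dy,'-> shares',[round(float(x),4) for x in d/400],round(float(dy/1.5),4),'rows',max(np.linalg.norm(d)/62.5,abs(dy)/0.1867))
E
python3 - <<'E'
from h import *
plan((400,150,340)); plan((625,-172,330),-0.18); plan((600,-172,330),-0.18)
E
```

```text
at [153.9 501.6 226.1] jaw yaw 1.273 t 0.10 gap 91.6 F [-0.3  0.2  0.7] q6 -0.15
  mm [-338.4 -264.  -113.6] turn 0.000 -> shares [-0.8461, -0.6601, -0.284] 0.0 rows 7.104267911928602
at [153.9 501.6 226.1] jaw yaw 1.273 t 0.10 gap 91.6 F [-0.3  0.2  0.7] q6 -0.15
  mm [-648.  -505.8 -103.3] turn 1.453 -> shares [-1.6201, -1.2645, -0.2583] 0.9686 rows 13.256411094064797
at [153.9 501.6 226.1] jaw yaw 1.273 t 0.10 gap 91.6 F [-0.3  0.2  0.7] q6 -0.15
  mm [-624.1 -513.1 -103.3] turn 1.453 -> shares [-1.5603, -1.2828, -0.2583] 0.9686 rows 13.033115402750623
```

Request:
send_rows(rows=[[[-0.03, -0.02, -0.12, 0.05], [-0.12, -0.09, -0.24, 0.2], [-0.25, -0.19, -0.284, 0.33], [-0.38, -0.29, -0.284, 0.45], [-0.5, -0.39, -0.284, 0.57], [-0.62, -0.48, -0.284, 0.7], [-0.74, -0.57, -0.284, 0.83], [-0.846, -0.66, -0.284, 0.95]]], hand=-1)

```text
t: 1.1
tool_pos: [400.8, 148.4, 340.1]
eef_rot: [[0.12, 0.993, -0.0], [0.993, -0.12, 0.0], [0.0, -0.0, -1.0]]
ft_force: [0.8, 1.1, 0.9]
finger_gap: 92.1
```

Run:
```python
from h import *
plan((600,-172,330),-0.18)
```

```text
at [400.8 148.4 340.1] jaw yaw -0.121 t 1.10 gap 92.1 F [0.8 1.1 0.9] q6 0.30
  mm [-294.   236.4   10. ] turn 0.059 -> shares [-0.7351, 0.5909, 0.025] 0.0395 rows 6.038334489608371
```

Request:
send_rows(rows=[[[-0.1, 0.08, 0.0, 0.01], [-0.22, 0.18, 0.01, 0.02], [-0.34, 0.28, 0.01, 0.03], [-0.46, 0.38, 0.02, 0.04], [-0.58, 0.47, 0.025, 0.04], [-0.68, 0.55, 0.025, 0.04], [-0.735, 0.591, 0.025, 0.04], [-0.735, 0.591, 0.025, 0.04]]])

```text
t: 2.1
tool_pos: [601.5, -170.6, 328.5]
eef_rot: [[0.176, 0.984, -0.002], [0.984, -0.176, 0.001], [0.0, -0.002, -1.0]]
ft_force: [-0.4, -0.0, 1.0]
finger_gap: 91.9
```

Run:
```python
from h import *
plan((625,-172,330),-0.18)
im,d=grab('wrist'); cv2.imwrite('pics/w1.png',im); _,_,E,K=load('wrist'); print(E,K)
```

```text
at [ 601.5 -170.6  328.5] jaw yaw -0.177 t 2.10 gap 91.9 F [-0.4 -0.   1. ] q6 -0.22
  mm [ 2.7 23.4 -1.6] turn 0.003 -> shares [0.0069, 0.0584, -0.0039] 0.0021 rows 0.3770394887776117
[[  1.    0.2   0.1 615.5]
 [ -0.2   0.9   0.3 -91.7]
 [ -0.   -0.3   1.  486.8]
 [  0.    0.    0.    1. ]] [319.6 319.6 321.1 200. ]
```

View pics/w1.png

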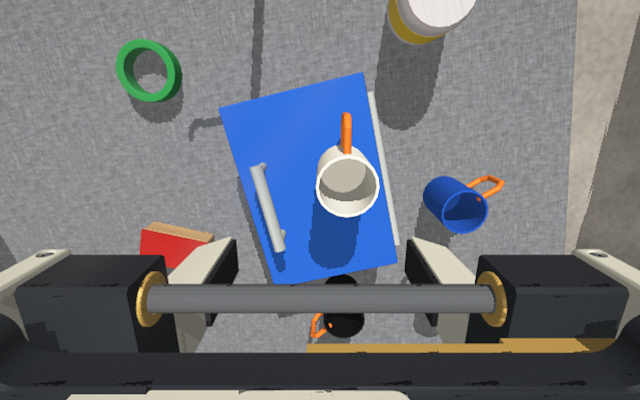

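The mug mouth is centred at about (348,180), its handle's outer end at (346,113), and the lid bar runs from (260,166) to (279,250).

Run:
```python
from h import *
n='wrist'; im,d,E,K=load(n); W=world(n); hsv=cv2.cvtColor(im,cv2.COLOR_BGR2HSV)
z=W[...,2]; box=np.zeros_like(d,bool); box[100:225,310:390]=1
p=W[box&(z>182)&(z<192)]; print('rim',len(p),np.median(p[:,2]),cv2.minEnclosingCircle(p[:,:2].astype(np.float32)))
print('mouth ray',ray(n,348,180.5,187),'handle out',ray(n,346,113,174))
h=box&(hsv[...,0]<18)&(hsv[...,1]>120)&(z>168); p=W[h]; print('handle top bar',len(p),p.mean(0),p.min(0),p.max(0)); print(cv2.fitLine(p[:,:2].astype(np.float32),cv2.DIST_L2,0,.01,.01).ravel())
b=np.zeros_like(d,bool); b[155:260,245:292]=1
p=W[b&(z>136)&(z<147)]; print('bar',len(p),np.max(p[:,2]),cv2.minAreaRect(p[:,:2].astype(np.float32)))
p=W[(z>97)&(z<107)&(hsv[...,0]>100)&(hsv[...,0]<125)&(hsv[...,1]>120)&(W[...,0]<690)&(W[...,1]<0)]; r=cv2.minAreaRect(p[:,:2].astype(np.float32)); print('lid',r,np.median(p[:,2]))
```

```text
rim 708 187.0388039275322 ((625.43701171875, -175.0614471435547), 30.98468017578125)
mouth ray [ 626.9 -168.3  187. ] handle out [ 635.5 -106.5  174. ]
handle top bar 254 [ 633.1 -127.   177.1] [ 615.5 -144.4  168.2] [638.9 -91.7 486.8]
[   0.1    1.   633.1 -127. ]
bar 1063 145.91751356349596 ((533.109375, -199.15176391601562), (14.00878620147705, 104.31309509277344), 2.9914376735687256)
lid ((586.1961059570312, -196.3388671875), (171.74630737304688, 245.99554443359375), 2.9764163494110107) 102.46316266913027
```

Run:
```python
from h import *
plan((625.5,-174,152),-0.17)
```

```text
at [ 601.2 -169.2  329.1] jaw yaw -0.176 t 2.15 gap 91.8 F [-1.   0.4 -0.8] q6 -0.22
  mm [ -0.6  25.2 177. ] turn -0.006 -> shares [-0.0015, 0.0629, 0.4426] -0.0038 rows 2.8612311711761644
```

Request:
send_rows(rows=[[[0, 0.063, 0.05, 0], [0, 0.063, 0.15, 0], [0, 0.063, 0.25, 0], [0, 0.063, 0.33, 0], [0, 0.063, 0.39, 0], [0, 0.063, 0.43, 0], [0, 0.063, 0.442, 0], [0, 0.063, 0.442, 0]]])

```text
t: 3.15
tool_pos: [626.4, -173.0, 154.2]
eef_rot: [[0.173, 0.985, 0.001], [0.985, -0.173, -0.0], [-0.0, 0.001, -1.0]]
ft_force: [-0.5, -1.1, 0.5]
finger_gap: 91.6
```

Request:
send_rows(rows=[[[0, 0, 0, 0], [0, 0, 0, 0], [0, 0, 0, 0], [0, 0, 0, 0], [0, 0, 0, 0], [0, 0, 0, 0]]], hand=1)

```text
t: 3.9
tool_pos: [626.3, -173.3, 153.7]
eef_rot: [[0.174, 0.985, 0.0], [0.985, -0.174, -0.0], [-0.0, 0.0, -1.0]]
ft_force: [1.2, -1.0, 1.4]
finger_gap: 60.4
```

Request:
send_rows(rows=[[[0, 0, -0.03, 0], [0, 0, -0.1, 0], [0, 0, -0.2, 0], [0, 0, -0.3, 0], [0, 0, -0.38, 0], [0, 0, -0.4, 0], [0, 0, -0.4, 0]]])

```text
t: 4.78
tool_pos: [626.0, -173.2, 313.0]
eef_rot: [[0.174, 0.985, -0.0], [0.985, -0.174, 0.0], [0.0, -0.0, -1.0]]
ft_force: [0.2, -0.1, -2.7]
finger_gap: 60.4
```

Run:
```python
from h import *
plan((430,155,320),-0.08)
```

```text
at [ 626.  -173.2  313. ] jaw yaw -0.175 t 4.78 gap 60.4 F [ 0.2 -0.1 -2.7] q6 -0.21
  mm [ 289.1 -250.    -6.8] turn -0.095 -> shares [0.7229, -0.625, -0.017] -0.063 rows 6.116858195726058
```

Request:
send_rows(rows=[[[0.05, -0.04, -0.01, -0.01], [0.15, -0.13, -0.02, -0.02], [0.27, -0.23, -0.02, -0.03], [0.39, -0.34, -0.02, -0.04], [0.51, -0.44, -0.02, -0.05], [0.62, -0.54, -0.02, -0.06], [0.69, -0.6, -0.02, -0.063], [0.723, -0.625, -0.02, -0.063]]])

```text
t: 5.78
tool_pos: [428.5, 156.3, 320.3]
eef_rot: [[0.078, 0.997, -0.002], [0.997, -0.078, -0.0], [-0.001, -0.002, -1.0]]
ft_force: [0.1, -0.7, -2.1]
finger_gap: 60.1
```

Request:
send_rows(rows=[[[0, 0, 0, 0], [0, 0, 0, 0]]])

```text
t: 6.02
tool_pos: [430.7, 154.0, 320.9]
eef_rot: [[0.081, 0.997, -0.001], [0.997, -0.081, -0.001], [-0.001, -0.001, -1.0]]
ft_force: [0.2, -0.7, -1.6]
finger_gap: 60.1
```

Run:
```python
from h import *
plan((430,155,320),-0.08)
im,d=grab('wrist'); cv2.imwrite('pics/w2.png',im)
```

```text
at [430.7 154.  320.9] jaw yaw -0.081 t 6.03 gap 60.1 F [ 0.2 -0.7 -1.6] q6 0.26
  mm [ 0.9 -0.8  0.9] turn -0.001 -> shares [0.0022, -0.002, 0.0024] -0.0007 rows 0.024570223351604557
```

View pics/w2.png

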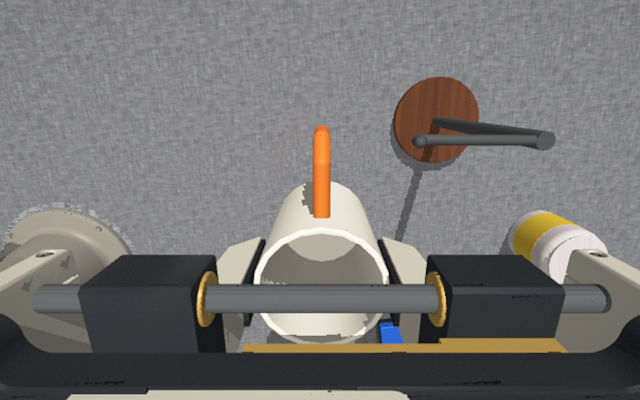

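Run:
```python
from h import *
n='wrist'; im,d,E,K=load(n); W=world(n); hsv=cv2.cvtColor(im,cv2.COLOR_BGR2HSV); z=W[...,2]
s=arm.state(); T=s['tool_pos'];R=s['eef_rot']
b=np.zeros_like(d,bool); b[110:225,305:340]=1
p=W[b&(hsv[...,0]<18)&(hsv[...,1]>120)&(d>0)]; q=(p-T)@R
print('handle tool frame: min',q.min(0),'max',q.max(0),'zmax world',p[:,2].max()); 
for x0 in range(0,90,8):
    m=(q[:,0]>=x0)&(q[:,0]<x0+8)
    if m.sum()>3: print(x0,m.sum(),q[m].mean(0), 'z top',p[m][:,2].max())
b=np.zeros_like(d,bool); b[120:165,405:565]=1
p=W[b&(z>225)&(d>0)&(z<300)]
for x0 in range(490,620,8):
    m=(p[:,0]>=x0)&(p[:,0]<x0+8)
    if m.sum()>2: print('hook',x0,m.sum(),p[m].mean(0),p[m].min(0),p[m].max(0))
f=cv2.fitLine(p[:,:2].astype(np.float32),cv2.DIST_L2,0,.01,.01).ravel(); print(f, np.arctan2(f[1],f[0]))
for uv in((421,142,258),(545,140,244)): print(ray(n,*uv))
b=np.zeros_like(d,bool); b[70:170,385:490]=1
p=W[b&(abs(z-13)<12)&(hsv[...,0]<20)&(hsv[...,1]>60)]; print('foot',len(p),np.median(p[:,2]),cv2.minEnclosingCircle(p[:,:2].astype(np.float32)))
```

```text
handle tool frame: min [ 27.5 -13.4 -24.2] max [ 67.5   3.1 322. ] zmax world 345.1746515842645
24 83 [ 30.7  -1.3 -13.4] z top 344.3098643872874
32 289 [ 36.   -0.9 -20.6] z top 344.6062763090905
40 304 [ 44.1  -0.9 -13.9] z top 345.1746515842645
48 317 [ 52.2  -0.9 -21.6] z top 344.6955234454065
56 356 [ 60.   -0.8 -17.1] z top 343.67235180497664
64 178 [66.  -0.7 -6. ] z top 335.7105953222708
hook 498 147 [501.3 201.6 256.7] [498.4 197.3 244.9] [506.  204.9 261.7]
hook 506 72 [511.3 200.9 243.6] [506.4 196.5 240.4] [514.  204.5 247.2]
hook 514 121 [518.  199.8 243.3] [514.  195.7 240.6] [522.  203.5 245.1]
hook 522 121 [525.9 199.2 243.5] [522.  195.1 240.7] [530.  203.  245.7]
hook 530 121 [534.  198.6 243.4] [530.  194.4 240.6] [538.  202.4 245.8]
hook 538 118 [541.9 197.9 243.4] [538.1 193.8 240.3] [545.8 201.6 245.5]
hook 546 126 [550.  197.2 243.3] [546.  193.1 240.1] [554.  200.9 245.3]
hook 554 117 [558.  196.5 243.4] [554.2 192.6 240.3] [562.  200.1 245.4]
hook 562 122 [566.  195.9 243.3] [562.  191.8 239.7] [569.9 199.6 246. ]
hook 570 121 [574.1 195.2 243.4] [570.1 191.2 239.7] [578.  198.9 246.2]
hook 578 120 [582.  194.7 243.3] [578.1 190.6 239.5] [585.9 198.4 245.3]
hook 586 233 [591.1 193.7 240.3] [586.1 186.4 225.1] [594.  199.4 245.7]
hook 594 232 [597.4 193.5 242.9] [594.  186.1 225.2] [601.8 199.7 246.2]
hook 602 25 [602.9 193.2 243.8] [602.  189.1 242.5] [603.9 196.6 244.9]
[  1.   -0.1 556.6 196.7] -0.08478618
[502.4 201.5 258. ]
[596.3 193.5 244. ]
foot 4532 14.215282521282859 ((595.9965209960938, 193.04180908203125), 59.582618713378906)
```

Run:
```python
from h import *
plan((429,162,253),-0.085)
```

```text
at [430.8 154.  321. ] jaw yaw -0.082 t 6.08 gap 60.3 F [ 0.6 -0.8 -0.7] q6 0.26
  mm [ 7.9 -2.4 68. ] turn 0.003 -> shares [0.0197, -0.0061, 0.1701] 0.0023 rows 1.0966476130672878
```

Request:
send_rows(rows=[[[0.01, -0.003, 0.04, 0.002], [0.02, -0.006, 0.1, 0.002], [0.02, -0.006, 0.15, 0.002], [0.02, -0.006, 0.17, 0.002], [0.02, -0.006, 0.17, 0.002], [0.02, -0.006, 0.17, 0.002], [0.02, -0.006, 0.17, 0.002]]])

```text
t: 6.95
tool_pos: [428.8, 163.1, 254.2]
eef_rot: [[0.083, 0.997, 0.001], [0.997, -0.083, 0.0], [0.0, 0.001, -1.0]]
ft_force: [-0.1, -0.2, -1.5]
finger_gap: 60.4
```

Run:
```python
from h import *
plan((429,162,253),-0.085); im,d=grab('wrist'); s=arm.state(); T=s['tool_pos']; R=s['eef_rot']
_,_,E,K=load('wrist'); W=world('wrist'); hsv=cv2.cvtColor(im,cv2.COLOR_BGR2HSV)
p=W[(hsv[...,0]<18)&(hsv[...,1]>150)&(d>0)&(W[...,2]>250)]; print('handle',len(p),p.mean(0),p.max(0),((p-T)@R).mean(0))
p=W[(W[...,2]>225)&(W[...,2]<265)&(d>0)&(W[...,0]>490)&(W[...,0]<610)&(W[...,1]>180)&(W[...,1]<220)]
for a,b in((490,507),(510,540),(540,580)):
    q=p[(p[:,0]>a)&(p[:,0]<b)]; print('hook',len(q),q.mean(0),q.max(0)) if len(q) else 0
```

```text
at [428.8 163.1 254.2] jaw yaw -0.083 t 6.95 gap 60.4 F [-0.1 -0.2 -1.5] q6 0.28
  mm [-1.1  0.3  1.2] turn 0.002 -> shares [-0.0028, 0.0007, 0.003] 0.0012 rows 0.026799922148318323
handle 1470 [432.1 212.4 273.9] [437.  230.4 278.5] [ 49.3  -0.7 -19.7]
hook 334 [501.1 202.1 255.5] [506.9 205.3 261.5]
hook 803 [525.4 199.8 243.3] [540.  204.2 245.7]
hook 1033 [559.9 196.6 243.4] [579.9 201.7 245.8]
```

Request:
send_rows(rows=[[[0, 0.03, 0, 0], [0, 0.07, 0, 0], [0, 0.12, 0, 0], [0, 0.17, 0, 0], [0, 0.22, 0, 0], [0, 0.26, 0, 0], [0, 0.285, 0, 0], [0, 0.285, 0, 0]]])

```text
t: 8.0
tool_pos: [542.7, 153.5, 253.0]
eef_rot: [[0.083, 0.997, -0.001], [0.997, -0.083, -0.0], [-0.0, -0.001, -1.0]]
ft_force: [-0.6, 1.1, -1.5]
finger_gap: 60.0
```

Request:
send_rows(rows=[[[0, 0, 0.01, 0], [0, 0, 0.02, 0], [0, 0, 0.03, 0], [0, 0, 0.04, 0], [0, 0, 0.05, 0], [0, 0, 0.056, 0], [0, 0, 0.056, 0]]])

```text
t: 8.88
tool_pos: [541.9, 153.7, 230.9]
eef_rot: [[0.083, 0.997, -0.0], [0.997, -0.083, 0.0], [0.0, -0.0, -1.0]]
ft_force: [1.0, -0.5, -1.2]
finger_gap: 60.1
```

Run:
```python
from h import *
plan((543,152,228)); im,d=grab('wrist'); cv2.imwrite('pics/w3.png',im); W=world('wrist'); hsv=cv2.cvtColor(im,cv2.COLOR_BGR2HSV)
p=W[(hsv[...,0]<18)&(hsv[...,1]>150)&(d>0)&(W[...,2]>240)]; print('handle',len(p),p.mean(0),p.max(0))
```

```text
at [541.9 153.7 230.9] jaw yaw -0.083 t 8.88 gap 60.1 F [ 1.  -0.5 -1.2] q6 0.22
  mm [-1.6  1.2  2.9] turn 0.000 -> shares [-0.004, 0.003, 0.0073] 0.0 rows 0.05661671493354692
handle 1482 [545.3 202.7 250.8] [550.6 220.7 254.9]
```

View pics/w3.png

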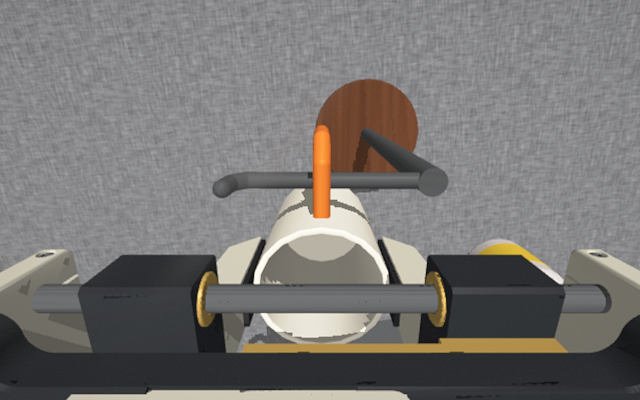

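The loop is threaded: the orange handle at (321,180) crosses over the hook arm, between the tip (222,187) and the post (433,180). I'll lower the last 2–3 mm until it touches.

Request:
send_rows(rows=[[[0, 0, 0.0025, 0], [0, 0, 0.005, 0], [0, 0, 0.0065, 0], [0, 0, 0.0065, 0], [0, 0, 0.0065, 0]]])

```text
t: 9.55
tool_pos: [542.2, 153.7, 229.0]
eef_rot: [[0.083, 0.997, 0.001], [0.997, -0.083, 0.0], [0.0, 0.001, -1.0]]
ft_force: [-1.3, -0.4, 4.1]
finger_gap: 60.4
```

Request:
send_rows(rows=[[[0, 0, 0, 0], [0, 0, 0, 0], [0, 0, 0, 0], [0, 0, 0, 0]]], hand=-1)

```text
t: 10.05
tool_pos: [542.0, 153.7, 228.3]
eef_rot: [[0.083, 0.997, -0.0], [0.997, -0.083, 0.0], [-0.0, -0.0, -1.0]]
ft_force: [0.9, 1.3, 0.5]
finger_gap: 91.3
```

Request:
send_rows(rows=[[[0, 0, -0.03, 0], [0, 0, -0.08, 0], [0, 0, -0.15, 0], [0, 0, -0.22, 0], [0, 0, -0.28, 0], [0, 0, -0.3, 0], [0, 0, -0.3, 0], [0, 0, -0.3, 0]]])

```text
t: 11.05
tool_pos: [541.7, 153.7, 347.5]
eef_rot: [[0.083, 0.997, -0.002], [0.997, -0.083, -0.0], [-0.0, -0.002, -1.0]]
ft_force: [-0.1, -0.0, -0.8]
finger_gap: 92.0
```

Run:
```python
from h import *
plan((460,-30,340),0.05); plan((533,-198,260),0.05); im,d=grab('wrist'); cv2.imwrite('pics/w4.png',im)
```

```text
at [541.7 153.7 347.5] jaw yaw -0.083 t 11.05 gap 92.0 F [-0.1 -0.  -0.8] q6 0.22
  mm [-189.8  -66.1    7.7] turn -0.133 -> shares [-0.4745, -0.1654, 0.0191] -0.0887 rows 3.218199315458156
at [541.7 153.7 347.5] jaw yaw -0.083 t 11.05 gap 92.0 F [-0.1 -0.  -0.8] q6 0.22
  mm [-351.1   20.7   87.5] turn -0.133 -> shares [-0.8778, 0.0517, 0.2189] -0.0887 rows 5.7996657576074035
```

View pics/w4.png

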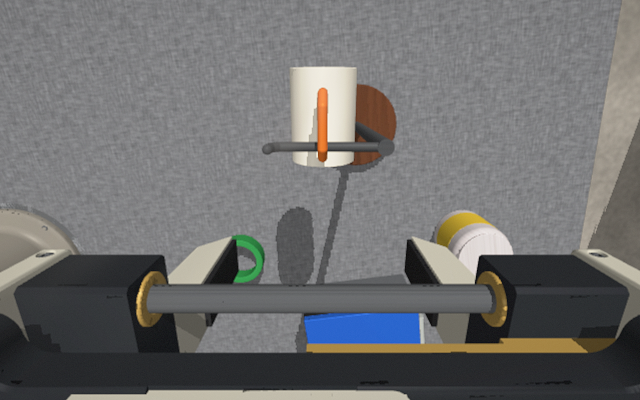

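The mug hangs on the hook by its handle at (322,120), clear of the gripper. Now to the lid handle.

Request:
send_rows(rows=[[[-0.05, 0.0, 0, -0.01], [-0.15, 0.01, 0, -0.02], [-0.28, 0.02, 0, -0.04], [-0.42, 0.03, 0, -0.06], [-0.57, 0.04, 0.02, -0.08], [-0.71, 0.05, 0.05, -0.09], [-0.82, 0.052, 0.12, -0.09], [-0.878, 0.052, 0.19, -0.09]]])

```text
t: 12.1
tool_pos: [532.9, -200.3, 270.8]
eef_rot: [[-0.05, 0.999, -0.001], [0.999, 0.05, 0.0], [0.0, -0.001, -1.0]]
ft_force: [0.3, 1.0, -0.4]
finger_gap: 91.7
```

Request:
send_rows(rows=[[[0, 0, 0, 0], [0, 0, 0, 0]]])

```text
t: 12.35
tool_pos: [533.9, -197.4, 273.1]
eef_rot: [[-0.052, 0.999, 0.001], [0.999, 0.052, 0.0], [0.0, 0.001, -1.0]]
ft_force: [0.1, -0.2, 0.6]
finger_gap: 92.0
```

Run:
```python
from h import *
im,d=grab('wrist'); W=world('wrist'); z=W[...,2]
b=(d>0)&(z>136)&(z<147)&(abs(W[...,0]-533)<30)&(abs(W[...,1]+198)<75)
p=W[b]; print('bar',len(p),cv2.minAreaRect(p[:,:2].astype(np.float32)), p[:,2].max())
f=cv2.fitLine(p[:,:2].astype(np.float32),cv2.DIST_L2,0,.01,.01).ravel(); print(f)
plan((533,-197,117),0.052)
```

```text
bar 1584 ((532.6773681640625, -199.31103515625), (13.927700996398926, 104.63568115234375), 3.3246333599090576) 145.19862115226886
[   0.1   -1.   532.8 -196.7]
at [ 534.2 -197.2  273.6] jaw yaw 0.053 t 12.40 gap 91.9 F [0.2 0.7 0.5] q6 -0.54
  mm [  0.3  -1.4 156.6] turn 0.001 -> shares [0.0009, -0.0036, 0.3916] 0.0006 rows 2.5061693058934464
```

Request:
send_rows(rows=[[[0, -0.003, 0.04, 0], [0, -0.003, 0.12, 0], [0, -0.003, 0.2, 0], [0, -0.003, 0.28, 0], [0, -0.003, 0.34, 0], [0, -0.003, 0.38, 0], [0, -0.003, 0.39, 0], [0, -0.003, 0.39, 0]]])

```text
t: 13.4
tool_pos: [533.0, -198.0, 117.3]
eef_rot: [[-0.052, 0.999, 0.001], [0.999, 0.052, -0.0], [-0.001, 0.001, -1.0]]
ft_force: [-0.4, 0.2, -0.0]
finger_gap: 91.5
```

Request:
send_rows(rows=[[[0, 0, 0, 0], [0, 0, 0, 0], [0, 0, 0, 0], [0, 0, 0, 0], [0, 0, 0, 0], [0, 0, 0, 0], [0, 0, 0, 0], [0, 0, 0, 0]]], hand=1)

```text
t: 14.4
tool_pos: [532.4, -198.1, 116.5]
eef_rot: [[-0.052, 0.999, 0.0], [0.999, 0.052, 0.0], [0.0, 0.0, -1.0]]
ft_force: [-0.1, 0.9, -1.1]
finger_gap: 16.5
```

Run:
```python
from h import *
plan((533,-197,117),0.052)
im,d=grab('scene'); W=world('scene')
hsv=cv2.cvtColor(im,cv2.COLOR_BGR2HSV)
p=W[(d>0)&(hsv[...,0]<18)&(hsv[...,1]>150)&(abs(W[...,0]-550)<70)&(abs(W[...,1]-200)<70)&(W[...,2]>120)]; print('mug handle',len(p),p.mean(0),p.min(0),p.max(0))
cv2.imwrite('pics/s2.png',cv2.resize(im[110:280,220:450],None,fx=3.4,fy=3.4,interpolation=cv2.INTER_CUBIC))
```

```text
at [ 532.4 -198.1  116.5] jaw yaw 0.052 t 14.40 gap 16.5 F [-0.1  0.9 -1.1] q6 -0.54
  mm [ 1.   0.6 -0.5] turn -0.000 -> shares [0.0026, 0.0015, -0.0013] -0.0 rows 0.02106859081524977
mug handle 68 [551.4 210.3 239.2] [545.5 182.5 214. ] [556.7 242.  255.7]
```

View pics/s2.png

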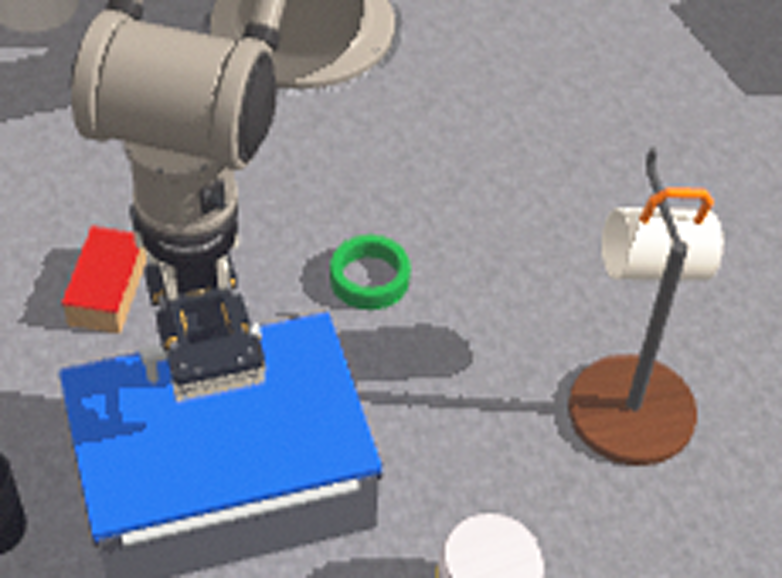

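The mug hangs over the arm of the hook at (665,235). The gap was still closing at 16.5 mm, so I wait half a second.

Request:
send_rows(rows=[[[0, 0, 0, 0], [0, 0, 0, 0], [0, 0, 0, 0], [0, 0, 0, 0]]])

```text
t: 14.95
tool_pos: [533.5, -198.0, 116.5]
eef_rot: [[-0.052, 0.999, 0.002], [0.999, 0.052, -0.0], [-0.0, 0.002, -1.0]]
ft_force: [4.9, 0.4, -2.7]
finger_gap: 13.5
```

Request:
send_rows(rows=[[[0, 0.001, -0.003, 0], [0, 0.002, -0.006, 0], [0, 0.003, -0.009, 0], [0, 0.004, -0.012, 0], [0, 0.005, -0.015, 0], [0, 0.0063, -0.0175, 0], [0, 0.0063, -0.0175, 0]]])

```text
t: 15.82
tool_pos: [535.8, -197.9, 122.9]
eef_rot: [[-0.052, 0.999, 0.001], [0.999, 0.052, 0.0], [0.0, 0.001, -1.0]]
ft_force: [6.5, -0.6, -5.7]
finger_gap: 12.7
```

Request:
send_rows(rows=[[[0, 0.0015, -0.004, 0], [0, 0.003, -0.008, 0], [0, 0.005, -0.012, 0], [0, 0.007, -0.0165, 0], [0, 0.009, -0.021, 0], [0, 0.0105, -0.025, 0], [0, 0.0105, -0.025, 0], [0, 0.0105, -0.025, 0]]])

```text
t: 16.82
tool_pos: [539.8, -197.7, 132.8]
eef_rot: [[-0.052, 0.999, 0.001], [0.999, 0.052, 0.0], [0.0, 0.001, -1.0]]
ft_force: [5.5, -0.4, -6.5]
finger_gap: 13.1
```

```bash
cat > lid.py <<'E'
from h import *
from scipy.spatial.transform import Rotation
plan((541.6,-197.6,137),0.052)
for n in('top','scene'):
    im,d=grab(n); W=world(n); hsv=cv2.cvtColor(im,cv2.COLOR_BGR2HSV)
    rel=W-np.array([586,-197,0]); lx=rel[...,0]*.9986+rel[...,1]*.052; ly=-rel[...,0]*.052+rel[...,1]*.9986
    m=(d>0)&(hsv[...,0]>100)&(hsv[...,0]<125)&(hsv[...,1]>120)&(abs(lx)<95)&(abs(ly)<120)&(W[...,2]>92)&(W[...,2]<180)
    X=lx[m];Z=W[...,2][m]; c=np.polyfit(X,Z,1)
    r=Z-np.polyval(c,X); k=abs(r)<5; c=np.polyfit(X[k],Z[k],1); print(n,k.sum(),'lid angle %.3f, z mid %.1f'%(np.arctan(-c[0]),c[1]))
W=world('scene'); p=W[(d>0)&(hsv[...,0]<18)&(hsv[...,1]>150)&(abs(W[...,0]-550)<70)&(abs(W[...,1]-200)<70)&(W[...,2]>120)]; print('mug handle',len(p),p.mean(0),p.min(0),p.max(0))
cv2.imwrite('pics/s3.png',cv2.resize(im[110:280,220:450],None,fx=3.4,fy=3.4,interpolation=cv2.INTER_CUBIC))
E
python3 lid.py
```

```text
at [ 539.8 -197.7  132.8] jaw yaw 0.052 t 16.82 gap 13.1 F [ 5.5 -0.4 -6.5] q6 -0.54
  mm [ 0.   1.8 -4.2] turn -0.000 -> shares [0.0001, 0.0045, -0.0105] -0.0 rows 0.07291373194758699
top 1186 lid angle 0.115, z mid 112.9
scene 3730 lid angle 0.117, z mid 112.0
mug handle 73 [551.2 206.3 234.5] [545.6 173.7 201.3] [558.4 234.1 253. ]
```

Request:
send_rows(rows=[[[0, 0.001, -0.002, 0], [0, 0.002, -0.005, 0], [0, 0.003, -0.008, 0], [0, 0.0043, -0.0105, 0], [0, 0.0043, -0.0105, 0], [0, 0.0043, -0.0105, 0], [0, 0.0043, -0.0105, 0], [0, 0.0043, -0.0105, 0]]])

```text
t: 17.92
tool_pos: [541.7, -197.6, 136.8]
eef_rot: [[-0.052, 0.999, 0.001], [0.999, 0.052, 0.0], [0.0, 0.001, -1.0]]
ft_force: [7.1, -0.8, -7.8]
finger_gap: 13.1
```

Request:
send_rows(rows=[[[0, 0, 0, 0], [0, 0, 0, 0], [0, 0, 0, 0], [0, 0, 0, 0], [0, 0, 0, 0], [0, 0, 0, 0], [0, 0, 0, 0], [0, 0, 0, 0]]])

```text
t: 18.92
tool_pos: [541.7, -197.6, 136.8]
eef_rot: [[-0.052, 0.999, 0.001], [0.999, 0.052, 0.0], [0.0, 0.001, -1.0]]
ft_force: [7.3, -1.6, -8.5]
finger_gap: 12.8
```

Request:
send_rows(rows=[[[0, 0, 0, 0], [0, 0, 0, 0], [0, 0, 0, 0], [0, 0, 0, 0], [0, 0, 0, 0], [0, 0, 0, 0], [0, 0, 0, 0], [0, 0, 0, 0]]])

```text
t: 19.92
tool_pos: [541.6, -197.6, 136.8]
eef_rot: [[-0.052, 0.999, 0.001], [0.999, 0.052, 0.0], [0.0, 0.001, -1.0]]
ft_force: [7.1, 0.2, -7.4]
finger_gap: 12.8
```

Request:
send_rows(rows=[[[0, 0, 0, 0], [0, 0, 0, 0], [0, 0, 0, 0], [0, 0, 0, 0], [0, 0, 0, 0], [0, 0, 0, 0], [0, 0, 0, 0], [0, 0, 0, 0]]])

```text
t: 20.92
tool_pos: [541.6, -197.6, 136.8]
eef_rot: [[-0.052, 0.999, 0.001], [0.999, 0.052, 0.0], [0.0, 0.001, -1.0]]
ft_force: [6.7, -0.2, -7.8]
finger_gap: 12.9
```

```bash
python3 lid.py; python3 lid.py; python3 lid.py
```

```text
at [ 541.6 -197.6  136.8] jaw yaw 0.052 t 20.93 gap 12.9 F [ 6.7 -0.2 -7.8] q6 -0.54
  mm [-0.  -0.  -0.2] turn 0.000 -> shares [-0.0, -0.0001, -0.0005] 0.0 rows 0.003391115679569814
top 1149 lid angle 0.145, z mid 115.6
scene 3761 lid angle 0.145, z mid 114.6
mug handle 75 [551.3 206.4 234.9] [545.  172.8 203.7] [557.2 233.8 254.4]
at [ 541.6 -197.6  136.8] jaw yaw 0.052 t 21.02 gap 13.3 F [ 7.5 -0.4 -7.9] q6 -0.54
  mm [-0.  -0.  -0.2] turn 0.000 -> shares [-0.0, -0.0001, -0.0006] 0.0 rows 0.0035544417571056306
top 1163 lid angle 0.142, z mid 115.5
scene 3770 lid angle 0.145, z mid 114.7
mug handle 74 [551.7 207.3 235. ] [546.5 174.4 198.6] [556.3 235.  255.2]
at [ 541.7 -197.6  136.8] jaw yaw 0.052 t 21.12 gap 13.3 F [ 6.5 -0.5 -8.1] q6 -0.54
  mm [-0.  -0.1 -0.2] turn 0.000 -> shares [-0.0001, -0.0001, -0.0005] 0.0 rows 0.003398738309164855
top 1158 lid angle 0.146, z mid 115.5
scene 3759 lid angle 0.147, z mid 114.8
mug handle 72 [551.4 208.9 234.3] [545.  176.5 203. ] [559.4 236.6 254.1]
```

View pics/s3.png

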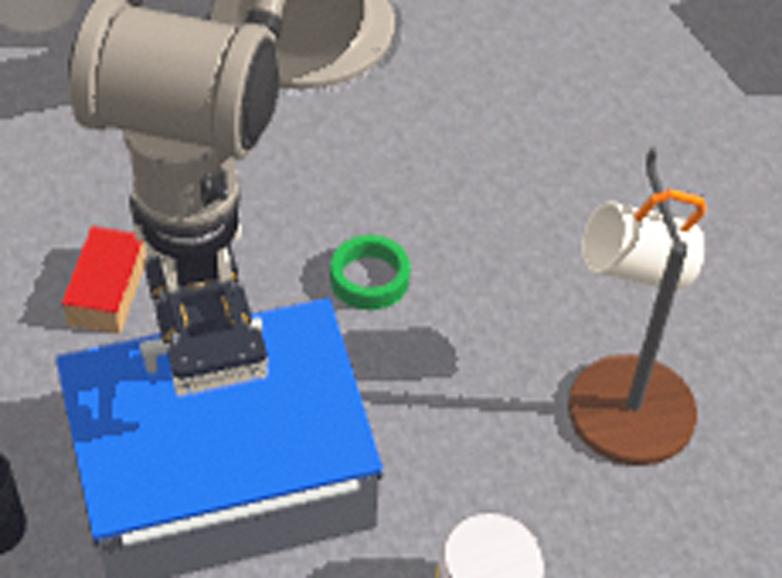

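The lid is steady at 0.145 rad and the mug is only swaying slightly. I wait four more seconds and check once more.

Request:
send_rows(rows=[[[0, 0, 0, 0], [0, 0, 0, 0], [0, 0, 0, 0], [0, 0, 0, 0], [0, 0, 0, 0], [0, 0, 0, 0], [0, 0, 0, 0], [0, 0, 0, 0]]])

```text
t: 22.22
tool_pos: [541.6, -197.6, 136.8]
eef_rot: [[-0.052, 0.999, 0.001], [0.999, 0.052, 0.0], [0.0, 0.001, -1.0]]
ft_force: [7.0, 0.3, -8.7]
finger_gap: 12.9
```

Request:
send_rows(rows=[[[0, 0, 0, 0], [0, 0, 0, 0], [0, 0, 0, 0], [0, 0, 0, 0], [0, 0, 0, 0], [0, 0, 0, 0], [0, 0, 0, 0], [0, 0, 0, 0]]])

```text
t: 23.22
tool_pos: [541.7, -197.6, 136.8]
eef_rot: [[-0.052, 0.999, 0.001], [0.999, 0.052, 0.0], [0.0, 0.001, -1.0]]
ft_force: [7.6, -0.1, -7.4]
finger_gap: 12.8
```

Request:
send_rows(rows=[[[0, 0, 0, 0], [0, 0, 0, 0], [0, 0, 0, 0], [0, 0, 0, 0], [0, 0, 0, 0], [0, 0, 0, 0], [0, 0, 0, 0], [0, 0, 0, 0]]])

```text
t: 24.22
tool_pos: [541.6, -197.6, 136.8]
eef_rot: [[-0.052, 0.999, 0.001], [0.999, 0.052, 0.0], [0.0, 0.001, -1.0]]
ft_force: [6.8, -0.3, -7.9]
finger_gap: 12.7
```

Request:
send_rows(rows=[[[0, 0, 0, 0], [0, 0, 0, 0], [0, 0, 0, 0], [0, 0, 0, 0], [0, 0, 0, 0], [0, 0, 0, 0], [0, 0, 0, 0], [0, 0, 0, 0]]])

```text
t: 25.22
tool_pos: [541.6, -197.6, 136.8]
eef_rot: [[-0.052, 0.999, 0.001], [0.999, 0.052, 0.0], [0.0, 0.001, -1.0]]
ft_force: [6.8, -1.9, -8.4]
finger_gap: 13.2
```

```bash
for i in 1 2 3 4 5; do python3 lid.py | grep -v '  mm'; done
```

```text
at [ 541.6 -197.6  136.8] jaw yaw 0.052 t 25.23 gap 13.2 F [ 6.8 -1.9 -8.4] q6 -0.54
top 1143 lid angle 0.146, z mid 115.6
scene 3761 lid angle 0.146, z mid 114.7
mug handle 74 [551.2 208.2 233.9] [545.  176.  197.5] [557.1 236.6 252. ]
at [ 541.7 -197.6  136.8] jaw yaw 0.052 t 25.32 gap 12.8 F [ 7.  -0.8 -7.2] q6 -0.54
top 1175 lid angle 0.146, z mid 115.5
scene 3783 lid angle 0.146, z mid 114.7
mug handle 75 [551.5 207.8 234.6] [546.4 174.3 201.3] [556.  235.  254.7]
at [ 541.7 -197.6  136.8] jaw yaw 0.052 t 25.43 gap 12.8 F [ 7.2 -0.8 -8.4] q6 -0.54
top 1129 lid angle 0.148, z mid 115.6
scene 3766 lid angle 0.147, z mid 114.8
mug handle 74 [551.2 207.8 234.2] [545.4 173.9 198.5] [556.6 234.7 252.3]
at [ 541.7 -197.6  136.8] jaw yaw 0.052 t 25.52 gap 13.1 F [ 7.8 -0.2 -7.7] q6 -0.54
top 1166 lid angle 0.143, z mid 115.6
scene 3748 lid angle 0.146, z mid 114.8
mug handle 76 [551.1 208.3 234.2] [546.  173.1 199.7] [556.1 236.2 252.5]
at [ 541.6 -197.6  136.8] jaw yaw 0.052 t 25.62 gap 12.7 F [ 8.1 -1.5 -6.9] q6 -0.54
top 1154 lid angle 0.143, z mid 115.7
scene 3764 lid angle 0.146, z mid 114.8
mug handle 75 [551.6 207.9 234.7] [546.3 175.  198.1] [556.6 236.1 254.8]
```

The mug is still and the lid is steady at 0.146 rad, so I hand the job in.

```bash
python3 -c "
from bench import arm
print(arm.close_job())"
```

```text
the job is handed in; nothing more can be done
None
```

I hung the white mug by its handle on the hook, let go with the lid still shut, and then pulled the lid's seal free. The job was handed in at about 25.6 s with the gripper still holding the lid slightly open; no verdict was reported.

- **Lid:** the last checks gave an angle of 0.143–0.148 rad (a gap of about 25 mm) on both fixed cameras. It was steady, and the fingers still held the handle bar (opening about 13 mm, about 8 N of pull).
- **Mug:** it was at rest on the hook arm, with the handle position steady to about 0.5 mm over the last 0.4 s. I did not compute its exact loop position.
- **Bystanders:** the tape roll and sanding block looked unmoved in the last picture. The tin was only partly in view. I did not measure any of the three.
- **Disagreement:** the scene and top cameras differed by up to 15 mm in x at the start, so I worked from the wrist camera's depth readings instead. The mug grasp, the hook and the lid bar all fitted those.

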